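# Hold the ticket clip open over the red card

### The arm

A 7-joint arm with a two-finger parallel gripper is mounted at the origin on the work surface. World frame = base frame: x ahead of the robot, y to its left, z up, the work surface at z = 0. Lengths are in m, angles in rad, forces in N, time in s.
With the tool pointing down it reaches from about 0.425 to 0.925 m from the base axis. Payload 6.8 kg.
Tool frame: the origin (TCP) lies at the very end of the fingers, on their centre line; the grasp point (between the pads) lies 19 mm behind it; z points along the fingers, y is the line along which they close (so a half turn about z gives the same grasp; the last joint's range is limited). The gripper opens to 85 mm and grips with 20 to 120 N. Pads are 22 mm wide; open, the fingers measure 114 mm over their backs; the gripper's body (76 mm by 85 mm) begins 54 mm behind the grasp point. The pads swing forward as they close: fully open they stand 13 mm farther back than shut.
Start: joints at [-1.309, 0.477, 0.022, 1.555, -0.011, 1.109, -0.083], TCP at [0.244, 0.629, 0.231] pointing down, gripper open.
Joint ranges: [-2.96, 2.96], [-0.34, 2.1], [-1.41, 1.46], [0.24, 2.44], [-1.37, 4.51], [0.17, 1.92], [-2.96, 2.96]. Speed limits (rad/s): [2.39, 2.39, 3.14, 3.14, 3.14, 3.14, 3.14].

### API

Orientations are given as a unit quaternion [w, x, y, z].
In Python, from cell import * gives the robot as it stands. The module is installed in compiled form; this text tells all that it offers.
- The arm moves only by the tool play_rows, never from a script. Its argument "motion" is a list of rows, each a list of 3 entries, a list of its own where there are three numbers: the finger opening in m, from 0 to 0.0854, then the shift along the tool's x, y, z in m, then the turn about the tool's z in degrees. A call has 1 to 20 rows; each row shifts and turns the commanded pose from where the row before left it, along the tool's axes as they then stand; what a row does not reach is not made up. A row lasts 1/10 s, in which the tool goes at most 50 mm and 8.59 degrees, less where a joint would pass 70% of its speed; a pose out of reach is approached as far as the arm can. A call with a gripper value outside its range is refused whole. The fingers move at their own pace and stop on an object; "force" is the grip in N (left out, the last holds). Time passes only in rows, so rows that do not move let the fingers close. It gives the time, the measured TCP pose, the force, the opening and the grip force at its end, in the units of the state.
- get_state(): the state, without advancing time (a new reading comes with each control period).
- capture(name): name is "side" or "top"; returns the picture (384x512x3 uint8, red, green, blue); there is no depth.
- calibration(name): a dict with "camera_matrix" (3x3 intrinsics, pixels), "k1" (the pictures are not rectified: a ray, as slopes to the right and down, at radius r is drawn at 1 + k1 r^2 times it, then the intrinsics apply), "rvec" (rotation vector, rad) and "tvec" (3), from world to camera coordinates, as OpenCV has them. Camera axes: x right, y down, z forward; pixel columns grow to the right and rows downward; lengths in m; the calibration is good to about 2 mm. A picture is of the moment at which its call begins. calibration takes no time and is no camera call.
- close_job(): hands the job in; it is judged then, once.
The state is a dict: "t": time; "joints": joint angles; "dq": joint speeds; "joint_torque": joint torques, N m; "ee_pos": TCP position; "eef_rot": TCP orientation; "ft_force": force on the tool from outside, world axes, zero at the start; "torque": the same for the moment, N m; "finger_gap": opening from 0.0 (shut) to 1.0 (fully open); "finger_force": force on a finger pad.
Only numpy, scipy, OpenCV 4.12 (cv2) and the standard library are available. Lean on these libraries where they do the work, as an engineer would, in place of code of your own. Each camera call takes 0.05 s, during which the arm holds its last target. There are 200 camera calls.

### The job

Squeeze the orange spring clip open where it sits on its metal rail, lift it off, and bring it to the red-topped card. Lower it there so that its open jaws stand astride the middle of the card's top edge, one jaw on each side, square to the card and without resting on it or touching it, and finish like that: still holding the clip squeezed wide open in the gripper, so that I can slip a ticket in. Be gentle with the card: do not knock, push or shift it, and leave the green card and everything else where it stands.

Things in the scene. Friction and masses are not known exactly. Their poses are not given: they have to be found in the camera images.
- clip_pivot (a point): Centre of the pivot of the orange spring clip (peg-like, 75 mm tall, 30 mm wide along its y, 60 g). z points up the tails, y along the pivot rod, x across the jaws (squeeze along x). It starts upright and shut on the rail's top edge, tails up, pivot 89 mm above the table. It stays half-way between the tails as they are squeezed.
- clip: The clip, frame as clip_pivot. Its two flat tails rise in a V to 41 mm above the pivot: shut, 29 mm over the outer faces 20 mm above the pivot, 36 mm at 30 mm, 42 mm at the top. Squeezed to 0.3 rad they are parallel, 17 mm over the outer faces, reaching 44 mm up. Squeezing the tails together spreads the jaws below.
- clip_mouth (a point): Point between the jaws, 20 mm below the pivot, axes as clip_pivot. The jaws hang from 9 to 34 mm below the pivot; shut on the rail 3 mm apart, 11 mm over their outsides; at 0.3 rad 23 mm apart inside at the tips (32 mm outside), 8 mm at the roots. Between them an edge can rise to 4 mm below the pivot before it touches.
- clip_gape (a joint): Turn of each side of the clip, rad: about 0 shut on the rail, 0.3 tails parallel, 0.38 at the stop. The squeeze, 30 mm above the pivot, is about 3 N to begin and 10 N at 0.3; the spring shuts the clip when let go. Wide open is above 0.18 (15 mm between the jaw tips).
- rail: fixed clip rail: dark wooden base 70 mm (x) by 140 mm (y) by 18 mm high, with an upright metal strip 3 mm thick and 130 mm long (along y) in its middle, top edge 85 mm above the table. Origin: centre of the underside. The clip sits somewhere along the strip, its y along the strip.
- card_red_top (a point): middle of the top edge of the red-topped card: a stiff white card 3 mm thick (along x), 100 mm wide (along y), with a red band along its top, standing upright in a wooden block 56 mm (x) by 105 mm (y) by 22 mm high; top edge 115 mm above the table; z up. Loose on the table, 0.6 kg.
- card_red: the same card with its block, origin at the centre of the block's underside
- card_green: a like card with a green band, same sizes; leave it alone. Origin: centre of the block's underside
- cup_mint: green cup, 72 mm across, 65 mm high; origin at the centre of its underside
- cup_dark: black mug, 80 mm across, 60 mm high, handle at its +y; origin at the centre of its underside
- jar_tall: black jar with a label, 60 mm across, 85 mm high; origin at the centre of its underside
- tamper: steel coffee tamper, 58 mm across, 84 mm high; origin at the centre of its underside
- funnel: small steel dosing funnel, mouth down, 60 mm across, 55 mm high; origin at the centre of its underside
- burr_box: open black box, 110 by 110 by 30 mm, with a steel grinding ring in it; origin at the centre of its underside

How it is judged:
By the outcome, as a careful person would: the job done as asked, in the order asked, and still so for the second after the job is handed in, while the arm keeps its last pose, push and grip.
It also fails if it takes over 50 s, if anything falls off the work surface, if the arm or the gripper's body presses on something with over 40 N, if the wrist force passes 120 N, or if a joint passes its speed limit or range.

## Working session

There is one attempt and no reset: what is moved stays moved. The work goes in short steps, Python scripts to look and compute and a tool call to move; the robot and the scene stay as the last step left them, time stands still between calls to the robot, and variables do not carry over. Pictures are saved under pics/ and viewed, at most 10 in all, crops included, and the job is handed in when it is done.

Besides the shell and the picture viewer there is one more tool, called as name(argument=value, ...) on one line, values as JSON. play_rows: Moves the arm, as the interface text tells. Its arguments: {"type":"object","properties":{"motion":{"type":"array","items":{"type":"array"}},"force":{"type":"number"}},"required":["motion"]}

```bash
mkdir -p pics
cat > h.py <<'E'
from cell import *
import numpy as np, cv2
def cam(n):
    c=calibration(n); return np.array(c["camera_matrix"]),c["k1"],np.array(c["rvec"],float),np.array(c["tvec"],float).ravel()
def proj(n,P):
    K,k1,r,t=cam(n); return cv2.projectPoints(np.atleast_2d(np.array(P,float)),r,t,K,np.array([k1,0,0,0.]))[0][:,0]
def at_z(n,uv,z):
    K,k1,r,t=cam(n); p=cv2.undistortPoints(np.array(uv,float).reshape(-1,1,2),K,np.array([k1,0,0,0.]))[:,0]
    R=cv2.Rodrigues(r)[0]; C=-R.T@t; d=np.c_[p,np.ones(len(p))]@R
    return C+d*((z-C[2])/d[:,2])[:,None]
E
python3 - <<'E'
from h import *
for n in("top","side"):
    im=capture(n); cv2.imwrite(f"pics/{n}0.png",cv2.resize(im[:,:,::-1],(800,600),interpolation=cv2.INTER_CUBIC))
    np.save(n+"0.npy",im)
    K,k1,r,t=cam(n); print(n,K.tolist(),k1,(-cv2.Rodrigues(r)[0].T@t).round(3),cv2.Rodrigues(r)[0].round(2).tolist())
s=get_state(); print(s)
E
```

```text
top [[421.5703191236531, 0.0, 260.6916385502756], [0.0, 421.5703191236531, 187.53430596396962], [0.0, 0.0, 1.0]] -0.10900273677067517 [0.512 0.008 1.249] [[-0.01, -1.0, -0.01], [-1.0, 0.01, -0.05], [0.05, 0.01, -1.0]]
side [[415.7013840876278, 0.0, 254.71175480429682], [0.0, 415.7013840876278, 195.4028482547354], [0.0, 0.0, 1.0]] -0.12777072490388988 [ 0.468 -0.902  0.914] [[0.99, -0.13, -0.01], [-0.09, -0.66, -0.75], [0.09, 0.74, -0.66]]
{'t': 0.1, 'joints': array([-1.30910198,  0.47771941,  0.02231916,  1.55633485, -0.01152095,
        1.1093193 , -0.08310805]), 'dq': array([ 0.00157006, -0.00108091, -0.00172246, -0.0017494 , -0.00035223,
       -0.0019809 , -0.0008929 ]), 'joint_torque': array([ 4.87420286e-03, -5.97761929e+01,  1.61400665e+00, -2.81952631e+01,
        1.28659874e-02,  4.97328394e-03, -1.55047303e-05]), 'ee_pos': array([0.24375899, 0.62887743, 0.23042865]), 'eef_rot': array([-1.07148573e-04,  1.83833755e-01,  9.82957002e-01, -8.19818467e-04]), 'ft_force': array([-0.17925618,  0.40625703,  0.74203993]), 'torque': array([ 0.00013527, -0.04322979, -0.02743835]), 'finger_force': 0.0, 'finger_gap': 0.9999447808787799}
```

View pics/top0.png

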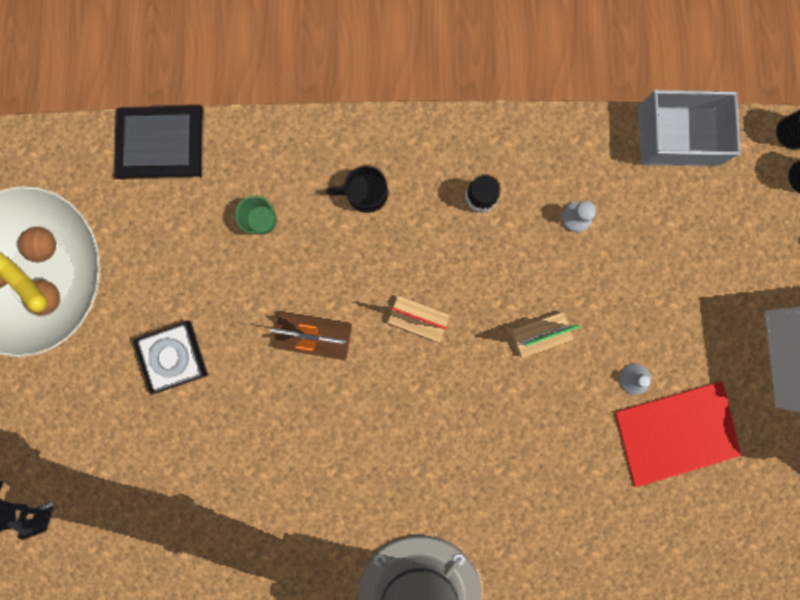

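View pics/side0.png

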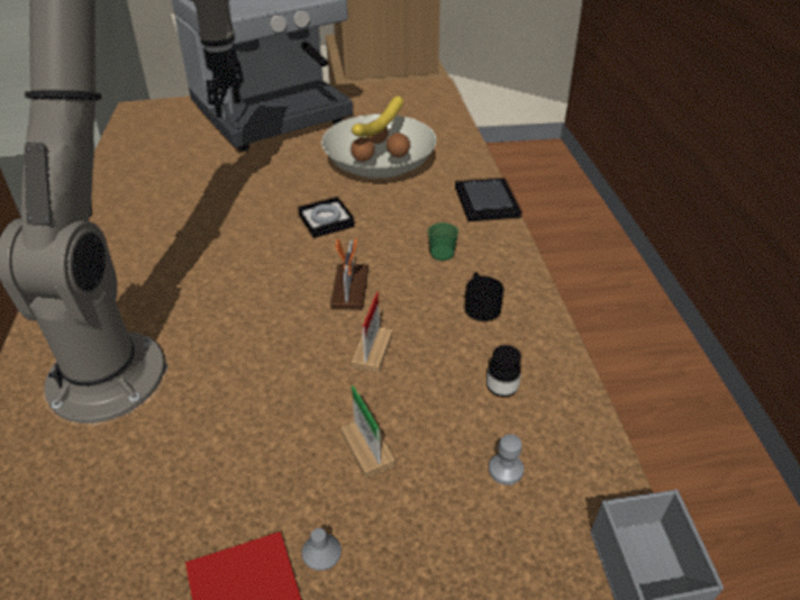

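The top view shows the clip at about (307,336) on its rail, the red card's edge from about (392,305) to (446,326), and the green card at (550,333). I'll zoom in on the clip and red card.

Run:
```python
from h import *
a=np.load("top0.npy")[:,:,::-1]
# raw crop x 164..296 y 180..240 , 6x
c=cv2.resize(a[182:242,166:298],None,fx=6,fy=6,interpolation=cv2.INTER_CUBIC)
cv2.imwrite("pics/crop1.png",c)
import numpy as np
hsv=cv2.cvtColor(np.ascontiguousarray(a),cv2.COLOR_BGR2HSV)
def fit(m,x0,x1,y0,y1):
    ys,xs=np.nonzero(m[y0:y1,x0:x1]); p=np.c_[xs+x0,ys+y0].astype(float); return p
red=((hsv[...,0]<6)|(hsv[...,0]>174))&(hsv[...,1]>150)&(hsv[...,2]>120)
p=fit(red,240,300,180,225); print(len(p),p.mean(0),p.min(0),p.max(0))
org=(hsv[...,0]>=4)&(hsv[...,0]<16)&(hsv[...,1]>190)&(hsv[...,2]>150)
q=fit(org,170,225,195,235); print(len(q),q.mean(0),q.min(0),q.max(0))
print(at_z("top",[p.mean(0)],.115),at_z("top",[q.mean(0)],.12))
```

```text
54 [267.75925926 203.38888889] [251. 197.] [284. 210.]
112 [196.34821429 215.8125    ] [189. 207.] [202. 224.]
[[ 0.52723537 -0.00490125  0.115     ]] [[0.49539732 0.18696214 0.12      ]]
```

View pics/crop1.png

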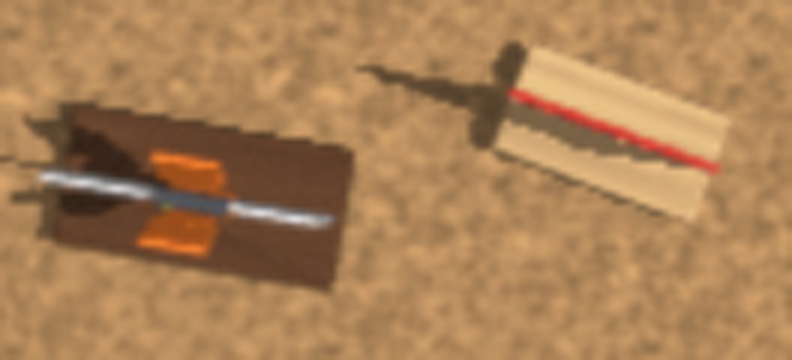

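The crop shows the strip's ends at (42,177) and (332,220), the outer tail edges at (150,153)-(222,160) and (137,247)-(208,256), and the red edge from (511,94) to (720,170).

```bash
cat > m.py <<'E'
from h import *
def cr(pts): return (np.array(pts,float)+.5)/6-.5+np.array([166,182])
S=at_z("top",cr([(42,177),(332,220)]),.085)
C=at_z("top",cr([(511,94),(720,170)]),.115)
T=at_z("top",cr([(150,153),(222,160),(137,247),(208,256)]),.130)
if __name__=="__main__":
    B=at_z("top",cr([(65,101),(354,149),(330,290),(45,240)]),.018)
    D=at_z("top",cr([(533,45),(727,122),(694,220),(495,148)]),.022)
    ang=lambda d:np.degrees(np.arctan2(d[1],d[0]))
    for n,P in(("strip",S),("card",C)):
        print(n,P.round(4).tolist(),"len",np.linalg.norm(P[1]-P[0]).round(4),"mid",P.mean(0).round(4),"ang",ang(P[0]-P[1]).round(2))
    print("tails",T.round(4).tolist(),"mid",T.mean(0).round(4),"w",np.linalg.norm(T[0]-T[1]),np.linalg.norm(T[0]-T[2]), ang(T[0]-T[1]),ang(T[2]-T[3]),ang(T[0]+T[1]-T[2]-T[3]))
    for n,P in(("base",B),("block",D)):
        print(n,"mid",P.mean(0).round(4),"ang",ang(P[0]-P[1]).round(1),ang(P[3]-P[2]).round(1),"sz",np.linalg.norm(P[0]-P[1]).round(4),np.linalg.norm(P[1]-P[2]).round(4))
    a=np.load("side0.npy")[:,:,::-1]
    x0,y0=200,140; c=cv2.resize(a[y0:y0+110,x0:x0+70],None,fx=5,fy=5,interpolation=cv2.INTER_CUBIC)
    c2=c.copy()
    for P,col in((S,(255,255,0)),(C,(255,0,255)),(T,(0,255,0)),(B,(255,0,0)),(D,(255,255,255))):
        for u in proj("side",P): cv2.circle(c2,tuple(int(v) for v in (u-[x0,y0]+.5)*5-.5),3,col,-1)
    cv2.imwrite("pics/side_ov.png",np.hstack([c,c2]))
E
python3 m.py
```

```text
strip [[0.5084, 0.2589, 0.085], [0.4877, 0.1244, 0.085]] len 0.1361 mid [0.498  0.1916 0.085 ] ang 81.26
card [[0.5441, 0.0407, 0.115], [0.5093, -0.0526, 0.115]] len 0.0996 mid [ 0.5267 -0.006   0.115 ] ang 69.52
tails [[0.5189, 0.2008, 0.13], [0.5155, 0.1686, 0.13], [0.4772, 0.2067, 0.13], [0.4731, 0.175, 0.13]] mid [0.4962 0.1878 0.13  ] w 0.03228421330532255 0.04202569182563105 84.08523312596114 82.52226533273605 -8.31983240706274
base mid [0.4989 0.1966 0.018 ] ang 80.2 79.8 sz 0.1439 0.0695
block mid [ 0.5271 -0.0055  0.022 ] ang 67.8 69.6 sz 0.1013 0.0501
```

View pics/side_ov.png

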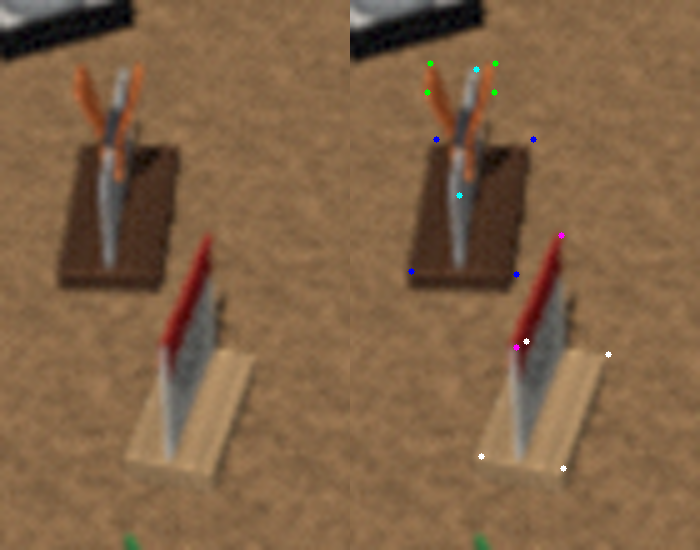

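The projections agree between the two cameras to about a pixel, so I have:
- **Clip:** about (0.4965, 0.188), with y at 81°.
- **Card:** about (0.527, -0.0055), with y at 69.3°.

Next I'll go above the clip.

play_rows(motion=[[0.085,[-0.033,-0.0266,0],0],[0.085,[-0.033,-0.0266,0],0],[0.085,[-0.033,-0.0266,0],0],[0.085,[-0.033,-0.0266,0],0],[0.085,[-0.033,-0.0266,0],0],[0.085,[-0.033,-0.0266,0],0],[0.085,[-0.033,-0.0266,0],0],[0.085,[-0.033,-0.0266,0],0],[0.085,[-0.033,-0.0266,0],0],[0.085,[-0.033,-0.0266,0],0],[0.085,[-0.033,-0.0266,0],0],[0.085,[-0.033,-0.0266,0],0],[0.085,[0,0,0],8],[0.085,[0,0,0],8],[0.085,[0,0,0],8],[0.085,[0,0,0],8],[0.085,[0,0,0],8],[0.085,[0,0,0],8],[0.085,[0,0,0],8],[0.085,[0,0,0],8]])

```text
t: 2.1
ee_pos: [0.4975, 0.1885, 0.231]
eef_rot: [-0.0, 0.679, 0.734, -0.0]
ft_force: [0.0, 0.4, 0.3]
finger_gap: 0.998
finger_force: 0.0
```

```bash
cat > d.py <<'E'
from h import *; import sys
from scipy.spatial.transform import Rotation as R
# target x y z, tool-y world angle(deg) -> shift in tool axes and turn
x,y,z,a=map(float,sys.argv[1:5]); s=get_state(); q=s["eef_rot"]; M=R.from_quat(np.roll(q,-1)).as_matrix()
print("t",s["t"],"pos",s["ee_pos"].round(4),"yaw",np.degrees(np.arctan2(M[1,1],M[0,1])).round(2),"zaxis",M[:,2].round(3),"gap mm",(s["finger_gap"]*85.4).round(1),s["finger_force"],s["ft_force"].round(2),s["joints"].round(2))
print("shift",(M.T@(np.array([x,y,z])-s["ee_pos"])).round(4),"turn",-((a-np.degrees(np.arctan2(M[1,1],M[0,1]))+90)%180-90))
E
python3 d.py .4965 .188 .2 -8.8
```

```text
Traceback (most recent call last):
  File "d.py", line 5, in <module>
    print("t",s["t"],"pos",s["ee_pos"].round(4),"yaw",np.degrees(np.arctan2(M[1,1],M[0,1])).round(2),"zaxis",M[:,2].round(3),"gap mm",(s["finger_gap"]*85.4).round(1),s["finger_force"],s["ft_force"].round(2),s["joints"].round(2))
                                                                                                                                      ^^^^^^^^^^^^^^^^^^^^^^^^^^^^
AttributeError: 'float' object has no attribute 'round'
```

play_rows(motion=[[0.085,[0,0,0],6.6],[0.085,[0,0,0],6.6],[0.085,[0,-0.001,0.03],0],[0.085,[0,0,0.03],0],[0.085,[0,0,0.03],0],[0.085,[0,0,0.02],0],[0.085,[0,0,0.01],0],[0.085,[0,0,0.01],0],[0.085,[0,0,0],0],[0.085,[0,0,0],0]])

```text
t: 3.1
ee_pos: [0.4973, 0.1889, 0.1019]
eef_rot: [0.0, 0.757, 0.653, 0.0]
ft_force: [0.6, -0.8, 0.3]
finger_gap: 0.998
finger_force: 0.0
```

```bash
sed -i 's/(s\["finger_gap"\]\*85.4).round(1)/round(s["finger_gap"]*85.4,1)/' d.py; python3 d.py .4965 .188 .1 -8.8
python3 - <<'E'
from h import *
o=[]
for n,(x0,y0) in(("top",(165,175)),("side",(180,130))):
    a=capture(n)[:,:,::-1]; o.append(cv2.resize(a[y0:y0+80,x0:x0+65],None,fx=6,fy=6,interpolation=cv2.INTER_CUBIC))
cv2.imwrite("pics/pre.png",np.hstack(o))
E
```

```text
t 3.1 pos [0.4973 0.1889 0.1019] yaw -8.4 zaxis [ 0.001  0.    -1.   ] gap mm 85.2 0.0 [ 0.61 -0.82  0.32] [-0.78  0.43  0.38  2.03 -0.24  0.72 -0.4 ]
shift [-0.001  -0.0006  0.0019] turn 0.4036658671550697
```

View pics/pre.png

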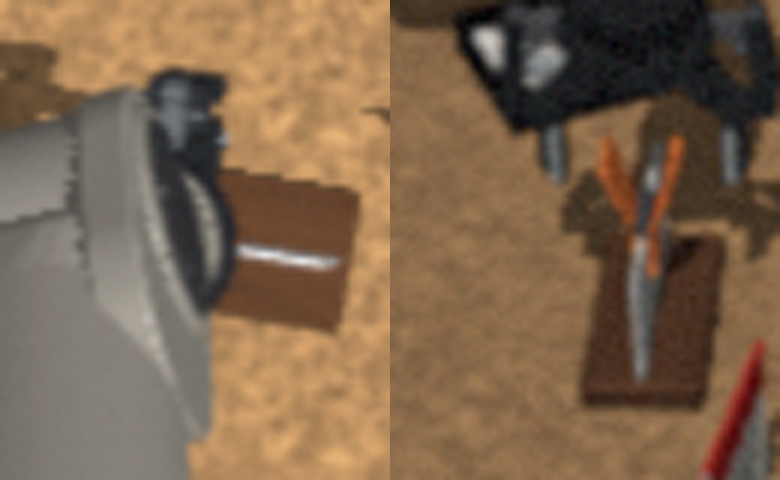

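The side view shows the fingers straddling the tails centrally: fingers at x=553 and 733, tails at 607 and 677. Now I'll squeeze.

play_rows(motion=[[0.05,[-0.001,0,0.001],0.4],[0.04,[0,0,0],0],[0.03,[0,0,0],0],[0.025,[0,0,0],0],[0.02,[0,0,0],0],[0.017,[0,0,0],0],[0.017,[0,0,0],0],[0.017,[0,0,0],0],[0.017,[0,0,0],0],[0.017,[0,0,0],0]], force=25)

```text
t: 4.2
ee_pos: [0.4977, 0.188, 0.1015]
eef_rot: [0.0, 0.759, 0.651, 0.001]
ft_force: [-0.9, -1.4, 10.0]
finger_gap: 0.203
finger_force: 10.1
```

```bash
python3 d.py .4965 .188 .1 -8.8
python3 - <<'E'
from h import *
o=[]
for n,(x0,y0) in(("side",(180,130)),):
    a=capture(n)[:,:,::-1]; o.append(cv2.resize(a[y0:y0+80,x0:x0+65],None,fx=7,fy=7,interpolation=cv2.INTER_CUBIC))
cv2.imwrite("pics/grip.png",np.hstack(o))
E
```

```text
t 4.2 pos [0.4977 0.188  0.1015] yaw -8.81 zaxis [ 0.002  0.001 -1.   ] gap mm 17.3 10.052435528486967 [-0.88 -1.35 10.05] [-0.78  0.43  0.38  2.03 -0.24  0.72 -0.4 ]
shift [-0.0002 -0.0012  0.0015] turn -0.0056745907276365415
```

View pics/grip.png

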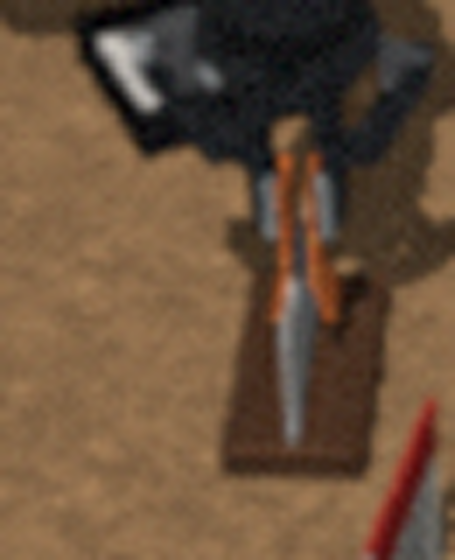

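The tails are now parallel (17.3 mm, 10 N) and the jaws stand open either side of the strip. Lifting.

play_rows(motion=[[0.017,[0,0,-0.003],0],[0.017,[0,0,-0.005],0],[0.017,[0,0,-0.008],0],[0.017,[0,0,-0.01],0],[0.017,[0,0,-0.01],0],[0.017,[0,0,-0.01],0],[0.017,[0,0,-0.014],0],[0.017,[0,0,-0.015],0],[0.017,[0,0,-0.015],0],[0.017,[0,0,-0.015],0],[0.017,[0,0,-0.015],0],[0.017,[0,0,-0.01],0],[0.017,[0,0,-0.005],0],[0.017,[0,0,0],0]])

```text
t: 5.65
ee_pos: [0.4969, 0.1879, 0.236]
eef_rot: [0.0, 0.759, 0.651, 0.001]
ft_force: [-0.4, -0.0, -0.0]
finger_gap: 0.201
finger_force: 8.6
```

```bash
python3 d.py .527 -.0055 .235 -20.7
```

```text
t 5.65 pos [0.4969 0.1879 0.236 ] yaw -8.79 zaxis [ 0.001  0.001 -1.   ] gap mm 17.2 8.581507501658052 [-0.36 -0.04 -0.04] [-0.85  0.24  0.45  1.92 -0.13  1.   -0.5 ]
shift [-0.1866  0.0593  0.0009] turn 11.911650113034327
```

play_rows(motion=[[0.017,[-0.008,0.003,0],0],[0.017,[-0.015,0.005,0],0],[0.017,[-0.02,0.006,0],0],[0.017,[-0.02,0.006,0],0],[0.017,[-0.02,0.006,0],0],[0.017,[-0.02,0.006,0],0],[0.017,[-0.02,0.006,0],0],[0.017,[-0.02,0.006,0],0],[0.017,[-0.02,0.006,0],0],[0.017,[-0.015,0.005,0],0],[0.017,[-0.0086,0.004,0],0],[0.017,[0,0,0],3],[0.017,[0,0,0],3],[0.017,[0,0,0],3],[0.017,[0,0,0],2.9],[0.017,[0,0,0],0],[0.017,[0,0,0],0]])

```text
t: 7.35
ee_pos: [0.5263, -0.0059, 0.235]
eef_rot: [-0.0, 0.822, 0.569, -0.0]
ft_force: [-0.7, 0.8, -0.8]
finger_gap: 0.202
finger_force: 8.6
```

```bash
python3 d.py .527 -.0055 .235 -20.7
cat > v.py <<'E'
from h import *; import sys
from scipy.spatial.transform import Rotation as R
dz=float(sys.argv[2])
s=get_state(); M=R.from_quat(np.roll(s["eef_rot"],-1)).as_matrix()
X=M[:,1];Y=-M[:,0] if M[1,0]<0 else M[:,0]; Z=np.array([0,0,1.])
piv=s["ee_pos"]-Z*dz
P=lambda x,y,z:piv+X*x+Y*y+Z*z
# expected jaw tips, tail tops
pts=[P(a*.016,b*.015,-.034) for a in(-1,1) for b in(-1,1)]+[P(a*.0085,b*.015,.044) for a in(-1,1) for b in(-1,1)]+[piv]
C=np.array([.527,-.0055,.115]);u=np.array([np.cos(np.radians(69.3)),np.sin(np.radians(69.3)),0])
o=[]
for n in("side","top"):
    a=capture(n)[:,:,::-1]; c0=(proj(n,[piv])[0]).astype(int); x0,y0=c0-[28,30]
    k=7
    c=cv2.resize(a[y0:y0+80,x0:x0+56],None,fx=k,fy=k,interpolation=cv2.INTER_CUBIC); d=c.copy()
    for Q,col in((pts,(0,255,0)),([C,C+.05*u,C-.05*u],(255,0,255))):
        for w in proj(n,Q): cv2.circle(d,tuple(int(v) for v in (w-[x0,y0]+.5)*k-.5),2,col,-1)
    if n=="side": o+=[c,d]
cv2.imwrite(sys.argv[1],np.hstack(o))
E
python3 v.py pics/over.png .0125
```

```text
t 7.35 pos [ 0.5263 -0.0059  0.235 ] yaw -20.62 zaxis [-0.001 -0.    -1.   ] gap mm 17.2 8.591355325479526 [-0.67  0.81 -0.83] [-0.6   0.25  0.59  1.94 -0.16  1.   -0.3 ]
shift [0.0007 0.0005 0.    ] turn 0.07734157159052302
```

View pics/over.png

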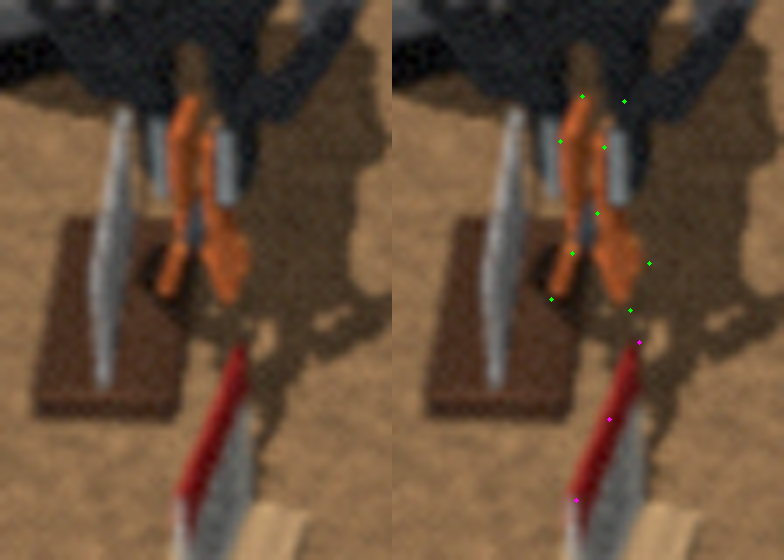

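The clip hangs upright and square in the fingers over the card. The jaw tips look about 16 mm apart (crop px 570 to 610), a bit less than the expected 23 mm. I'll squeeze slightly more and measure the change.

```bash
cat > w.py <<'E'
from h import *
s=get_state(); piv=s["ee_pos"]-[0,0,.0125]
a=np.mean([capture("side") for _ in range(4)],0).astype(np.uint8); x0,y0=(proj("side",[piv])[0]).astype(int)-[28,30]
c=cv2.resize(a[y0:y0+80,x0:x0+56],None,fx=7,fy=7,interpolation=cv2.INTER_CUBIC)
h=cv2.cvtColor(c,cv2.COLOR_RGB2HSV); m=(h[...,0]<14)&(h[...,1]>165)&(h[...,2]>70)
print(s["finger_force"],s["finger_gap"]*85.4,s["ee_pos"].round(4))
for y in range(90,325,10):
    r=m[y,130:].astype(int); e=np.flatnonzero(np.diff(np.r_[0,r,0])); print(y,(e+130).tolist() if len(e)<9 else '')
E
python3 w.py
```

```text
8.591334663215093 16.979115534505127 [ 0.5264 -0.0058  0.2351]
90 []
100 [182, 200]
110 [175, 199]
120 [174, 200]
130 [172, 200, 202, 203]
140 [172, 209]
150 [172, 210]
160 [173, 211]
170 [173, 196, 201, 211]
180 [175, 212]
190 [176, 197, 201, 212]
200 [175, 191, 206, 213]
210 [177, 187, 208, 223]
220 [174, 184, 210, 236]
230 [173, 179, 209, 242]
240 [207, 247]
250 [166, 188, 201, 251]
260 [164, 187, 200, 250]
270 [160, 183, 209, 248]
280 [157, 180, 212, 243]
290 [156, 177, 215, 239]
300 [223, 234]
310 []
320 []
```

play_rows(motion=[[0.016,[0,0,0],0],[0.015,[0,0,0],0],[0.0145,[0,0,0],0],[0.0145,[0,0,0],0],[0.0145,[0,0,0],0]])

```text
t: 8.15
ee_pos: [0.5265, -0.0056, 0.2353]
eef_rot: [-0.0, 0.823, 0.569, -0.0]
ft_force: [0.2, 0.0, -0.7]
finger_gap: 0.178
finger_force: 22.3
```

```bash
python3 w.py
```

```text
22.28501468896866 15.207259397110969 [ 0.5265 -0.0056  0.2353]
90 []
100 [191, 200]
110 [182, 205]
120 [178, 205]
130 [177, 203]
140 [175, 206]
150 [176, 208]
160 [178, 208]
170 [177, 208]
180 [177, 209]
190 [177, 209]
200 [177, 198, 201, 210]
210 [177, 193, 206, 210]
220 [178, 188, 210, 235]
230 [172, 185, 209, 240]
240 [172, 180, 208, 241]
250 [172, 174, 208, 251]
260 [165, 188, 205, 252]
270 [162, 185, 206, 253]
280 [158, 181, 209, 249]
290 [155, 177, 215, 245]
300 [157, 172, 220, 241]
310 [228, 230]
320 []
```

The pads hit the clip's stop (22 N), so the jaws were already near 0.3 rad. I'll ease back a little and lower until the tips are just above the card.

play_rows(motion=[[0.016,[0,0,0.003],0],[0.016,[0.0005,0,0.006],0],[0.016,[0,0,0.01],0],[0.016,[0,0,0.01],0],[0.016,[0,0,0.01],0],[0.016,[0,0,0.01],0],[0.016,[0,0,0.006],0],[0.016,[0,0,0.003],0],[0.016,[0,0,0],0],[0.016,[0,0,0],0]])

```text
t: 9.35
ee_pos: [0.5269, -0.0052, 0.1775]
eef_rot: [0.0, 0.823, 0.569, 0.0]
ft_force: [-0.2, 0.4, -1.5]
finger_gap: 0.188
finger_force: 14.4
```

```bash
python3 d.py .527 -.0055 .1465 -20.7; python3 v.py pics/near.png .0125
```

```text
t 9.35 pos [ 0.5269 -0.0052  0.1775] yaw -20.7 zaxis [ 0.001  0.    -1.   ] gap mm 16.0 14.37293328344822 [-0.23  0.39 -1.45] [-0.56  0.33  0.56  1.99 -0.22  0.88 -0.25]
shift [-0.0002  0.0002  0.031 ] turn 0.0014431698533599047
```

View pics/near.png

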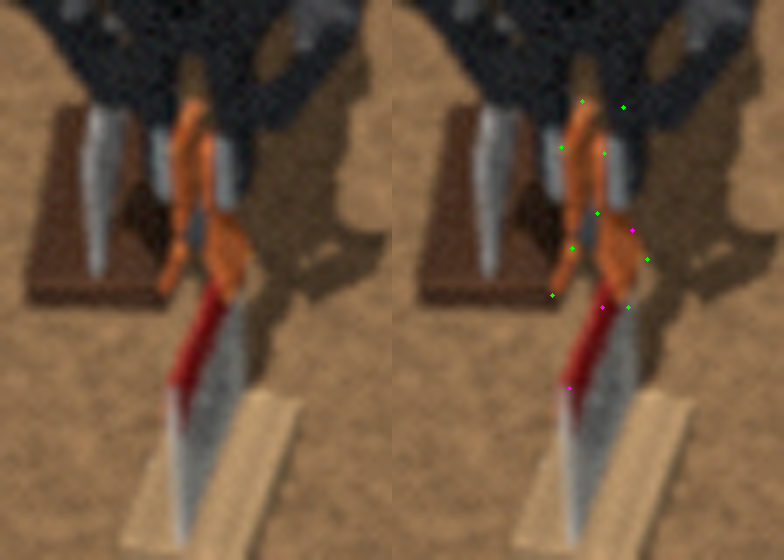

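The jaw tips, at (557,293) and (625,300), bracket the card's top line within about 1 mm of prediction. I'll lower the last 31 mm slowly.

play_rows(motion=[[0.016,[0,0,0.002],0],[0.016,[0,0,0.003],0],[0.016,[0,0,0.003],0],[0.016,[0,0,0.003],0],[0.016,[0,0,0.003],0],[0.016,[0,0,0.003],0],[0.016,[0,0,0.003],0],[0.016,[0,0,0.003],0],[0.016,[0,0,0.003],0],[0.016,[0,0,0.003],0],[0.016,[0,0,0.002],0],[0.016,[0,0,0],0],[0.016,[0,0,0],0],[0.016,[0,0,0],0]])

```text
t: 10.85
ee_pos: [0.5268, -0.0052, 0.1464]
eef_rot: [0.0, 0.823, 0.569, 0.0]
ft_force: [0.6, -0.1, -1.1]
finger_gap: 0.19
finger_force: 14.4
```

```bash
python3 d.py .527 -.0055 .1465 -20.7; python3 v.py pics/end.png .0125
```

```text
t 10.85 pos [ 0.5268 -0.0052  0.1464] yaw -20.69 zaxis [ 0.  0. -1.] gap mm 16.2 14.372669756412506 [ 0.6  -0.08 -1.14] [-0.54  0.37  0.54  2.02 -0.26  0.82 -0.22]
shift [-0.0002  0.0003 -0.0001] turn 0.010303067918727038
```

View pics/end.png

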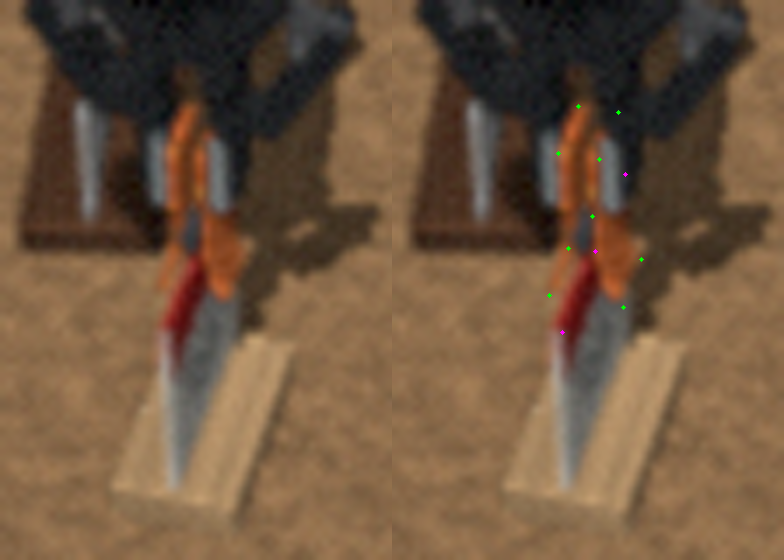

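The picture shows one jaw on each side of the red edge, with tips at about (557,292) and (620,297). The card's near end is still at (562,332) as predicted, and the wrist force shows no contact. I'll hand it in.

```bash
python3 -c "
from cell import *
print(close_job())"
```

```text
the job is handed in; nothing more can be done
None
```

The job is handed in: the gripper is holding the clip squeezed wide open, with one jaw on each side of the middle of the red-topped card's top edge, square to it, and the last picture and wrist force show no contact with the card.

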